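# Tap the booster to the middle of the centring stand and start the check

### The arm

A 6-joint arm with a two-finger parallel gripper is mounted at the origin on the work surface. World frame = base frame: x ahead of the robot, y to its left, z up, the work surface at z = 0. Lengths are in m, angles in rad, forces in N, time in s.
With the tool pointing down it reaches from about 0.375 to 0.975 m from the base axis. Payload 3.8 kg.
Tool frame: the origin (TCP) lies midway between the tips of the shut fingers; the grasp point (between the pads) lies 19 mm behind it; z points along the fingers, y is the line along which they close (so a half turn about z gives the same grasp; the last joint's range is limited). The gripper opens to 85 mm and grips with 20 to 120 N. Pads are 22 mm wide; open, the fingers measure 114 mm over their backs; the gripper's body (76 mm by 85 mm) begins 54 mm behind the grasp point. The pads swing forward as they close: fully open they stand 13 mm farther back than shut.
Start: joints at [-1.284, 0.264, 1.604, -0, 1.274, -0.037], TCP at [0.215, -0.64, 0.231] pointing down, gripper open.
Joint ranges: [-2.63, 2.63], [-0.94, 2.18], [0.31, 2.57], [-1.31, 4.45], [0, 2.66], [-2.55, 2.55]. Speed limits (rad/s): [2.57, 2.57, 3.14, 3.14, 3.14, 3.14].

### API

Orientations are given as a rotation vector (axis times angle).
In Python, from workcell import read_state, vision, ticket gives the robot as it stands. The module is installed in compiled form; this text tells all that it offers.
- The arm moves only by the tool jog_arm, never from a script. Its arguments are lists of equal length, an entry for each row: "turn": the turn, a rotation vector about the tool's x, y, z in rad, a list of three; "delta_pos": the shift along the tool's x, y, z in m, a list of three; "gripper": the finger opening in m, from 0 to 0.0854. In form: {"turn": [[rx, ry, rz], ...], "delta_pos": [[dx, dy, dz], ...], "gripper": [gripper, ...]}. A call has 1 to 20 rows; each row shifts and turns the commanded pose from where the row before left it, along the tool's axes as they then stand; what a row does not reach is not made up. A row lasts 1/12 s, in which the tool goes at most 41.7 mm and 7.16 degrees, less where a joint would pass 70% of its speed; a pose out of reach is approached as far as the arm can. A call with a gripper value outside its range is refused whole. The fingers move at their own pace and stop on an object; "grip_force" is the grip in N (left out, the last holds). Time passes only in rows, so rows that do not move let the fingers close. It gives the time, the measured TCP pose, the force, the opening and the grip force at its end, in the units of the state.
- read_state(): the state, without advancing time (a new reading comes with each control period).
- vision.read_camera(name): name is "side" or "top"; returns the picture (384x512x3 uint8, red, green, blue); there is no depth.
- vision.calibration(name): a dict with "vfov" (degrees; the focal length in pixels is half the picture's height over the tangent of half this angle, whatever the lens; pixels are square), "cx", "cy" (the principal point, pixels), "dist" ([k1, k2, p1, p2, k3] as OpenCV has them; the pictures are not rectified), "R" (3x3) and "t" (3): a world point X has camera coordinates R X + t. Camera axes: x right, y down, z forward; pixel columns grow to the right and rows downward; lengths in m; the calibration is good to about 2 mm. A picture is of the moment at which its call begins. calibration takes no time and is no camera call.
- ticket.finish_job(): hands the job in; it is judged then, once.
The state is a dict: "time": time; "q": joint angles; "joint_vel": joint speeds; "joint_torque": joint torques, N m; "tool_pos": TCP position; "tcp_rot": TCP orientation; "wrist_force": force on the tool from outside, world axes, zero at the start; "torque": the same for the moment, N m; "width": opening from 0.0 (shut) to 1.0 (fully open); "grip_force": force on a finger pad.
Only numpy, scipy, OpenCV 4.12 (cv2) and the standard library are available. Lean on these libraries where they do the work, as an engineer would, in place of code of your own. Each camera call takes 0.05 s, during which the arm holds its last target. There are 200 camera calls.

### The job

The small blue-banded booster stands off-centre and a little unsteady on the round steel stand: nudge it with light pushes or taps of the fingertips until its foot stands inside the yellow ring, without gripping, lifting or toppling it. Once it stands centred and you have let go of it, press the green button on the grey control box fully down to start the check, then move clear. Leave everything else on the bench where it is.

Things in the scene. Friction and masses are not known exactly. Their poses are not given: they have to be found in the camera images.
- booster: Upright top-heavy aluminium part 62 mm tall, about 160 g. Foot disc 28 mm across, 12 mm high, bevelled under its rim (flat 18 mm across), so it rocks if pushed high up; pushed slowly at the foot it slides and stops with the push. 16 mm neck to 32 mm, 26 mm blue band to 52 mm, 20 mm top. Origin: centre of underside; z up. Starts 10 to 27 mm off the ring's centre, any direction.
- stand: Fixed dark steel round stand, 40 mm high; flat top 90 mm across, waist 76 mm, base 110 mm across. Origin: centre of its underside on the bench; z up; its yaw is of no matter.
- ring (a point): Centre of the stand's flat top, 40 mm above the bench, in the middle of the painted yellow ring (inner diameter 40 mm, outer 46 mm). With the 28 mm foot just inside the ring the booster is at most 6 mm off-centre.
- control: Fixed grey control box 110 x 130 x 50 mm (x, y, z) with a dark display on the far part of its top and a green push button on the near part. Origin: centre of its underside; z up.
- start_top (a point): Centre of the top face of the round green button (32 mm across) on the control box; 72 mm above the bench, 10 mm above its black housing (48 mm across); pressed straight down.
- start (a joint): Travel of the green button: 0 up, 0.006 m fully down; spring-loaded, about 4 N to press it fully, comes back up when released.
- spare: Bystander: black spare booster standing on the bench, 36 mm across, 80 mm tall. Origin: centre of its underside.
- collar: Bystander: steel clamp collar lying flat, 80 mm across, bore 52 mm, 26 mm high. Origin: centre of its underside.
- jar: Bystander: white jar with an orange cap, 50 mm across, 65 mm tall. Origin: centre of its underside.
- roller: Bystander: steel welding roller lying flat, 56 mm across, 22 mm high. Origin: centre of its underside.
- wrench: Bystander: steel wrench 160 mm long lying on the bench; long axis x.
- driver: Bystander: screwdriver with a red handle, 180 mm long, lying on the bench; long axis x.
Mind the look-alikes: they are no part of the job. What is shaped like the booster but purple is not meant. Of the things that look like the control, take the one that is farthest to the robot's right at the start.

How it is judged:
On the way, in this order (a step that is already met when the one before it is completed fails the run):
1. the booster stands upright and at rest inside the yellow ring, not touched by the robot (horizontal distance between booster and ring below 0.006 m and angle between booster's own z axis and vertical below 0.06 rad and z of booster in the frame of ring between -0.003 and 0.003 m and linear speed of booster below 0.01 m/s and contact force between booster and the arm below 0.05 N and contact force between booster and the fingers below 0.05 N), for 0.3 s.
2. the green button is pressed down (value of joint start above 0.004 m), for 0.05 s.
At the end, for the whole second after the job is handed in: The booster stands upright (within 0.06 rad) and at rest on the stand with its axis at most 6 mm from the ring's centre, so its foot is inside the yellow ring; the green button was pressed at least 4 mm after that and is up again; the robot touches nothing (horizontal distance between booster and ring below 0.006 m and angle between booster's own z axis and vertical below 0.06 rad and z of booster in the frame of ring between -0.003 and 0.003 m and linear speed of booster below 0.01 m/s and value of joint start below 0.002 m).
It fails at once if the booster topples (leans more than 0.4 rad) (angle between booster's own z axis and vertical above 0.4 rad).
It fails at once if the booster is lifted (more than 10 mm off the stand) or falls off it (z of booster in the frame of ring above 0.01 m or z of booster in the frame of ring below -0.005 m).
It fails at once if the booster is gripped or struck hard (more than 15 N from the robot) (contact force between booster and the fingers above 15 N or contact force between booster and the arm above 15 N).
It fails at once if the button is pressed while the booster is not inside the ring (value of joint start above 0.003 m and horizontal distance between booster and ring above 0.006 m).
It fails at once if another thing on the bench is pushed more than 15 mm (distance of any of spare, collar, jar, roller, wrench, driver from where it was at the start of the episode above 0.015 m).
It also fails if it takes over 51 s, if anything falls off the work surface, if the arm or the gripper's body presses on something with over 40 N, if the wrist force passes 120 N, or if a joint passes its speed limit or range.

## Working session

There is one attempt and no reset: what is moved stays moved. The work goes in short steps, Python scripts to look and compute and a tool call to move; the robot and the scene stay as the last step left them, time stands still between calls to the robot, and variables do not carry over. Pictures are saved under pics/ and viewed, at most 10 in all, crops included, and the job is handed in when it is done.

Besides the shell and the picture viewer there is one more tool, called after "Call:" by a JSON object that holds its "name" and its "arguments", one argument or row to a line. jog_arm: Moves the arm, as the interface text tells. Its arguments: {"type":"object","properties":{"turn":{"type":"array","items":{"type":"array","items":{"type":"number"}}},"delta_pos":{"type":"array","items":{"type":"array","items":{"type":"number"}}},"gripper":{"type":"array","items":{"type":"number"}},"grip_force":{"type":"number"}},"required":["turn","delta_pos","gripper"]}

```bash
mkdir -p pics
cat > h.py <<'E'
import numpy as np,cv2
from workcell import read_state,vision,ticket
def K(n):
    c=vision.calibration(n);f=192/np.tan(np.radians(c['vfov'])/2)
    return np.array([[f,0,c['cx']],[0,f,c['cy']],[0,0,1.]]),np.array(c['dist'],float),np.array(c['R']),np.array(c['t'])
def ray(n,uv):
    k,d,R,t=K(n);p=cv2.undistortPoints(np.array([[uv]],float),k,d)[0,0]
    return -R.T@t,R.T@np.array([p[0],p[1],1])
def onz(n,uv,z):
    o,v=ray(n,uv);return o+v*(z-o[2])/v[2]
def proj(n,X):
    k,d,R,t=K(n);return cv2.projectPoints(np.array([X],float),cv2.Rodrigues(R)[0],t,k,d)[0][0,0]
def two(a,b):
    (o,v),(p,w)=ray('top',a),ray('side',b);s=np.linalg.lstsq(np.c_[v,-w],p-o,rcond=None)[0]
    return (o+v*s[0]+p+w*s[1])/2
def shot(n,f=None):
    im=cv2.cvtColor(vision.read_camera(n),cv2.COLOR_RGB2BGR)
    if f:cv2.imwrite('pics/'+f,im)
    return im
E
python3 - <<'E'
from h import *
a=shot('top');b=shot('side')
cv2.imwrite('pics/t0.png',a);cv2.imwrite('pics/s0.png',b)
for n in('top','side'):
    k,d,R,t=K(n);print(n,k[0,0],d,-R.T@t,R[2])
print(read_state())
E
```

```text
top 420.71755149246223 [-0.04684926  0.          0.          0.          0.        ] [ 0.33105303 -0.01745998  1.17871801] [ 0.19155132  0.01180349 -0.98141162]
side 371.509876451132 [-0.02876347  0.          0.          0.          0.        ] [0.39652697 0.63214798 0.71709701] [ 0.16110384 -0.68938141 -0.70625691]
{'time': 0.1, 'q': array([-1.28391182e+00,  2.64702063e-01,  1.60526367e+00, -7.12550284e-06,
        1.27371271e+00, -3.69015734e-02]), 'joint_vel': array([ 0.00089511, -0.00236621, -0.00130368,  0.00020686,  0.00060166,
       -0.00246602]), 'joint_torque': array([ 2.12666324e-03, -5.16709149e+01, -3.68589628e+01,  1.19383226e-04,
        6.35690172e-03, -3.89984928e-05]), 'tool_pos': array([ 0.21455995, -0.63927691,  0.23005603]), 'tcp_rot': array([-3.09847075e+00, -5.06052999e-01,  4.18790873e-04]), 'wrist_force': array([-0.52021071, -0.43674604,  0.28659077]), 'torque': array([-0.02739085, -0.02530688, -0.05293751]), 'grip_force': 0.0, 'width': 0.9983915341654914}
```

View pics/t0.png

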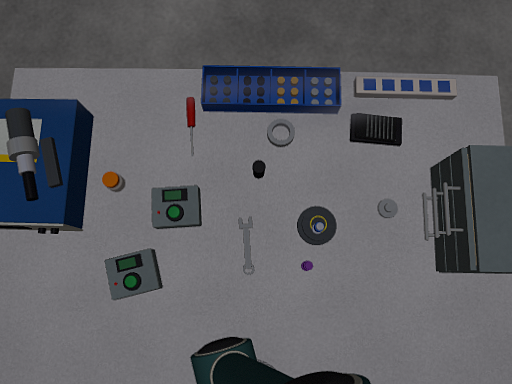

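View pics/s0.png

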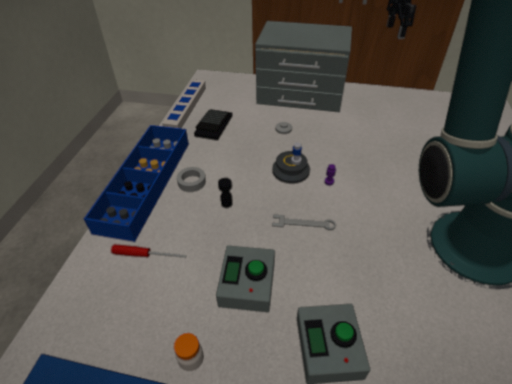

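The top view shows the stand at about (317,225), with the blue-banded booster on it at (319,227). The purple look-alike stands on the bench at (307,266). There are two control boxes, at top pixels (176,206) and (133,274). In the top view the robot's right is towards larger columns, so (176,206) should be the one meant. I'll check that with numbers and an enlarged crop.

```bash
cat > m.py <<'E'
from h import *
def blobs(im,lo,hi,box,mn=5):
    x0,y0,x1,y1=box;h=cv2.cvtColor(im[y0:y1,x0:x1],cv2.COLOR_BGR2HSV)
    m=cv2.inRange(h,lo,hi);n,l,s,c=cv2.connectedComponentsWithStats(m)
    return [(c[i]+[x0,y0],s[i]) for i in range(1,n) if s[i][4]>=mn],m
E
python3 - <<'E'
from m import *
a=cv2.imread('pics/t0.png');b=cv2.imread('pics/s0.png')
for n,im,bx in(('top',a,(90,170,220,310)),('side',b,(200,230,380,384))):
    for c,s in blobs(im,(40,100,60),(85,255,255),bx,40)[0]:print(n,'green',c,s,onz(n,c,.072))
for n,im,bx in(('top',a,(290,200,345,250)),('side',b,(265,135,320,190))):
    B,_=blobs(im,(20,90,80),(35,255,255),bx,2);print(n,'yel',B)
    B,_=blobs(im,(95,60,60),(128,255,255),bx,3);print(n,'blue',B)
c1=cv2.resize(a[200:250,285:350],None,fx=6,fy=6,interpolation=cv2.INTER_CUBIC)
c2=cv2.resize(b[135:190,260:325],None,fx=6,fy=6,interpolation=cv2.INTER_CUBIC)
c3=cv2.resize(a[175:305,95:210],None,fx=2.25,fy=2.25,interpolation=cv2.INTER_CUBIC)
c=np.zeros((600,800,3),np.uint8);c[:300,:390]=c1;c[:330,400:790]=c2;h,w=c3.shape[:2];c[305:305+h,:w]=c3[:295]
cv2.imwrite('pics/c0.png',c)
E
```

```text
top green [172.74590164 194.67213115] [ 75  21  16   8 122] [0.54050283 0.21008643 0.072     ]
top green [173.3960396  211.61386139] [ 78  36  12  12 101] [0.49456338 0.20565565 0.072     ]
top green [126.68421053 263.0075188 ] [ 29  87  17  13 133] [0.35599662 0.3208707  0.072     ]
top green [130.27102804 281.07476636] [ 35 106  12  11 107] [0.30986699 0.30799119 0.072     ]
side green [255.50641026 266.28846154] [ 49  30  14  14 156] [0.49496586 0.20705975 0.072     ]
side green [231.86428571 271.17142857] [ 27  33  11  17 140] [0.53980773 0.22824885 0.072     ]
side green [344.17777778 330.77333333] [136  93  17  17 225] [0.31037136 0.31038642 0.072     ]
side green [316.2987013  339.97835498] [109  99  15  23 231] [0.3577627 0.3372436 0.072    ]
top yel [(array([318.23728814, 220.81355932]), array([20, 15, 17, 17, 59], dtype=int32))]
top blue [(array([317.94736842, 226.68421053]), array([24, 22, 10, 10, 38], dtype=int32))]
side yel [(array([287.22222222, 162.11111111]), array([18, 21, 12, 10, 27], dtype=int32)), (array([291., 155.]), array([25, 20,  3,  1,  3], dtype=int32))]
side blue [(array([296.92156863, 151.25490196]), array([28, 12,  9,  9, 51], dtype=int32))]
```

View pics/c0.png

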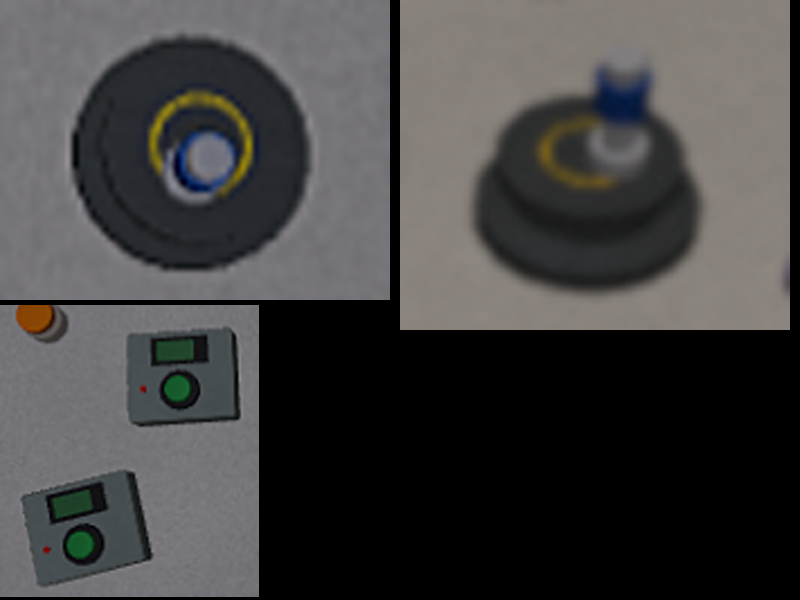

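The crop confirms two identical boxes. The upper-right one, with its button at top pixel (173.4,211.6), is farther right (y≈0.207 against 0.31), so it is the one. The booster sits to the lower right inside the yellow ring. Its top is at about (320.2,226.3) and the ring's centre at about (318.3,223.8).

```bash
cat > loc.py <<'E'
from m import *
from scipy.optimize import least_squares
def circ(P,r=None):
    f=lambda q:np.hypot(P[:,0]-q[0],P[:,1]-q[1])-(r if r else q[2])
    return least_squares(f,[*P.mean(0),.02],loss='soft_l1',f_scale=.001).x
def ring(n,im,bx):
    _,m=blobs(im,(18,80,60),(38,255,255),bx);ys,xs=np.nonzero(m)
    P=np.array([onz(n,(x+bx[0],y+bx[1]),.04)[:2] for x,y in zip(xs,ys)]);return circ(P,.0215)[:2]
TB=(290,200,345,250);SB=(265,135,320,190)
def booster(n,im,bx,zmin=0):
    # blue-band + top: bright/blue pixels
    x0,y0,x1,y1=bx;h=cv2.cvtColor(im[y0:y1,x0:x1],cv2.COLOR_BGR2HSV)
    return h
E
python3 - <<'E'
from loc import *
a=cv2.imread('pics/t0.png');b=cv2.imread('pics/s0.png')
print('ring',ring('top',a,TB),ring('side',b,SB))
print('top->',onz('top',(320.0,226.1),.102),'foot',onz('top',(317.1,228.9),.052))
st=(628/6+260-400/6-.5,(62)/6+135-.5);print('side top',st,onz('side',st,.1))
bl=blobs(b,(95,60,60),(128,255,255),SB,3)[0][0][0];print('side blue',onz('side',bl,.082))
for y in range(212,236):print(y,' '.join('%3d/%3d'%(a[y,x,0],a[y,x,2]) for x in range(308,330)))
E
```

```text
ring [ 0.4741593  -0.18367946] [ 0.47454429 -0.18396264]
top-> [ 0.46055679 -0.17987896  0.102     ] foot [ 0.45885547 -0.1795707   0.052     ]
side top (297.5, 144.83333333333334) [ 0.45966479 -0.17835639  0.1       ]
side blue [ 0.45940185 -0.1732093   0.082     ]
212  50/ 44  49/ 42  47/ 40  48/ 43  47/ 41  47/ 41  47/ 40  47/ 41  48/ 40  48/ 42  47/ 41  47/ 41  47/ 40  46/ 41  47/ 39  47/ 40  47/ 40  46/ 40  46/ 40  45/ 39  43/ 37  40/ 34
213  48/ 43  49/ 42  48/ 42  49/ 41  48/ 41  49/ 42  49/ 42  48/ 40  48/ 40  47/ 39  47/ 40  47/ 38  49/ 41  47/ 40  45/ 39  47/ 41  46/ 40  47/ 41  45/ 37  47/ 40  46/ 39  43/ 35
214  49/ 42  48/ 42  48/ 41  47/ 41  48/ 41  48/ 40  50/ 42  47/ 36  49/ 35  49/ 35  49/ 33  48/ 34  50/ 37  47/ 38  48/ 39  47/ 40  47/ 41  47/ 40  47/ 39  46/ 40  47/ 41  45/ 38
215  49/ 43  49/ 42  49/ 42  47/ 39  49/ 39  49/ 38  50/ 33  50/ 36  39/ 82  40/ 82  40/ 82  40/ 80  46/ 51  49/ 29  49/ 34  48/ 37  47/ 40  47/ 40  46/ 39  47/ 40  44/ 38  47/ 39
216  49/ 42  48/ 41  49/ 41  48/ 38  51/ 35  50/ 37  39/ 88  26/135  25/120  33/ 99  32/102  26/121  30/115  27/1
[... 2786 characters left out ...]
  46/ 39  43/ 38  43/ 38  72/ 66 106/ 97 124/114 120/108 113/106 116/108 117/106  92/ 75  37/ 64  36/ 64  44/ 32  46/ 37  44/ 37  45/ 40  45/ 39  46/ 40  47/ 40
233  48/ 41  47/ 41  46/ 40  47/ 40  43/ 38  43/ 37  56/ 50  80/ 72  99/ 91 100/ 92  99/ 92  88/ 80  59/ 53  42/ 34  44/ 35  46/ 37  47/ 39  46/ 40  45/ 38  45/ 38  46/ 39  45/ 39
234  48/ 41  46/ 39  46/ 40  47/ 39  44/ 38  44/ 37  41/ 35  41/ 35  50/ 44  49/ 43  51/ 44  38/ 32  41/ 35  44/ 38  45/ 38  45/ 38  46/ 39  45/ 38  44/ 38  46/ 40  45/ 39  44/ 39
235  48/ 41  48/ 42  46/ 40  46/ 40  46/ 41  46/ 40  43/ 37  46/ 39  44/ 37  43/ 37  44/ 37  44/ 38  46/ 40  47/ 40  45/ 40  46/ 40  45/ 39  44/ 38  45/ 37  45/ 37  45/ 39  44/ 38
```

```bash
cat > plan.py <<'E'
from h import *
from scipy.spatial.transform import Rotation as Ro
def d(p,target,R):  # shift in tool axes
    return (R.inv().apply(np.array(target)-p)).round(4)
def tool(yaw,tilt): # x axis at yaw, z down, tips leaning forward by tilt
    return Ro.from_matrix(np.array([[np.cos(yaw),np.sin(yaw),0],[np.sin(yaw),-np.cos(yaw),0],[0,0,-1]]).T)*Ro.from_rotvec([0,tilt,0])
E
python3 - <<'E'
from plan import *
s=read_state();p=s['tool_pos'];R=Ro.from_rotvec(s['tcp_rot'])
w1=[.215,-.45,.2];print('leg1',d(p,w1,R))
T=tool(-.295,0.08);print('turn',(R.inv()*T).as_rotvec())
w2=[.405,-.163,.12];print('leg2 after turn',d(np.array(w1),w2,T))
print('purple',onz('top',(307,266),.06))
E
```

```text
leg1 [ 0.0606 -0.1792  0.0304]
turn [-0.02678973  0.0780074   0.61837444]
leg2 after turn [ 0.0916 -0.3298  0.0876]
purple [ 0.35965004 -0.15137947  0.06      ]
```

Call:
{"name": "jog_arm", "arguments": {
  "turn": [
    [0, 0, 0],
    [0, 0, 0],
    [0, 0, 0],
    [0, 0, 0],
    [0, 0, 0],
    [0, 0, 0],
    [0, 0, 0.103],
    [0, 0, 0.103],
    [0, 0, 0.103],
    [0, 0, 0.103],
    [0, 0, 0.103],
    [0, 0, 0.103],
    [0, 0.08, 0],
    [0, 0, 0]
  ],
  "delta_pos": [
    [0.01, -0.03, 0.005],
    [0.01, -0.03, 0.005],
    [0.01, -0.03, 0.005],
    [0.01, -0.03, 0.005],
    [0.01, -0.03, 0.005],
    [0.01, -0.03, 0.005],
    [0, 0, 0],
    [0, 0, 0],
    [0, 0, 0],
    [0, 0, 0],
    [0, 0, 0],
    [0, 0, 0],
    [0, 0, 0],
    [0, 0, 0]
  ],
  "gripper": [0.012, 0.012, 0.012, 0.012, 0.012, 0.012, 0.012, 0.012, 0.012, 0.012, 0.012, 0.012, 0.012, 0.012]
}}

```text
time: 1.27
tool_pos: [0.2134, -0.4492, 0.2005]
tcp_rot: [3.094, -0.46, 0.125]
wrist_force: [-0.8, -0.2, 0.0]
width: 0.141
grip_force: 0.0
```

Run:
```python
from plan import *
s=read_state();p=s['tool_pos'];R=Ro.from_rotvec(s['tcp_rot']);print(s['time'],p,s['width']*.0854,R.as_matrix().round(3))
print(d(p,[.405,-.163,.12],R))
```

```text
1.2667 [ 0.2134319  -0.44918844  0.20050935] 0.012023970319054696 [[ 0.954 -0.291  0.077]
 [-0.29  -0.957 -0.022]
 [ 0.081 -0.001 -0.997]]
[ 0.0933 -0.3294  0.0887]
```

Call:
{"name": "jog_arm", "arguments": {
  "turn": [
    [0, 0, 0],
    [0, 0, 0],
    [0, 0, 0],
    [0, 0, 0],
    [0, 0, 0],
    [0, 0, 0],
    [0, 0, 0],
    [0, 0, 0],
    [0, 0, 0],
    [0, 0, 0],
    [0, 0, 0],
    [0, 0, 0]
  ],
  "delta_pos": [
    [0.0093, -0.033, 0.0089],
    [0.0093, -0.033, 0.0089],
    [0.0093, -0.033, 0.0089],
    [0.0093, -0.033, 0.0089],
    [0.0093, -0.033, 0.0089],
    [0.0093, -0.033, 0.0089],
    [0.0093, -0.033, 0.0089],
    [0.0093, -0.033, 0.0089],
    [0.0093, -0.033, 0.0089],
    [0.0093, -0.033, 0.0089],
    [0, 0, 0],
    [0, 0, 0]
  ],
  "gripper": [0.012, 0.012, 0.012, 0.012, 0.012, 0.012, 0.012, 0.012, 0.012, 0.012, 0.012, 0.012]
}}

```text
time: 2.27
tool_pos: [0.4056, -0.1615, 0.1193]
tcp_rot: [3.095, -0.451, 0.12]
wrist_force: [0.7, -0.6, -0.1]
width: 0.139
grip_force: 0.0
```

Run:
```python
from plan import *
s=read_state();p=s['tool_pos'];R=Ro.from_rotvec(s['tcp_rot']);print(s['time'],p)
print(d(p,[.409,-.1639,.043],R))
b=shot('side');cv2.imwrite('pics/c1.png',cv2.resize(b[90:200,230:370],None,fx=5,fy=5,interpolation=cv2.INTER_CUBIC))
```

```text
2.2667 [ 0.40559917 -0.16151161  0.11926783]
[-0.002   0.0013  0.0763]
```

View pics/c1.png

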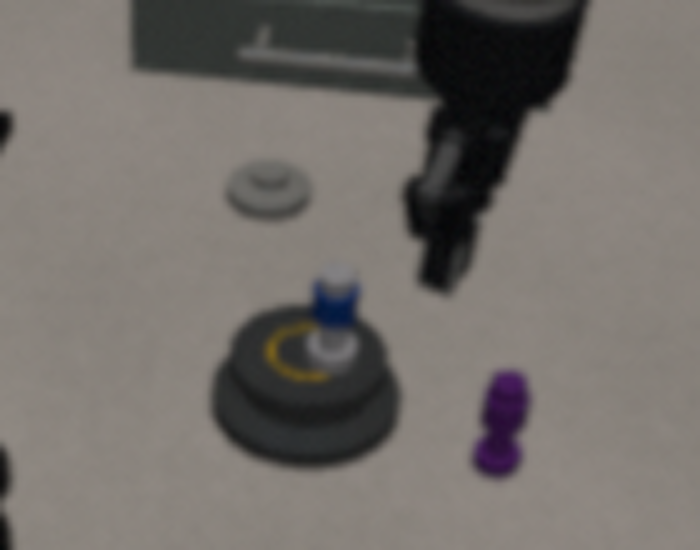

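The side crop shows the fingers above and to the right of the booster, with a knuckle about 40 mm above the tips. The booster is at crop (335,315) and the purple one at (500,425) is clear. I'll lean the tool back a little more, so that only the tips can touch the foot, and then descend.

Call:
{"name": "jog_arm", "arguments": {
  "turn": [
    [0, 0.08, 0],
    [0, 0, 0],
    [0, 0, 0]
  ],
  "delta_pos": [
    [0, 0, 0],
    [0, 0, 0],
    [0, 0, 0]
  ],
  "gripper": [0.012, 0.012, 0.012]
}}

```text
time: 2.57
tool_pos: [0.4041, -0.1642, 0.1199]
tcp_rot: [3.074, -0.459, 0.244]
wrist_force: [-0.6, -0.7, -0.5]
width: 0.14
grip_force: 0.0
```

Run:
```python
from plan import *
s=read_state();p=s['tool_pos'];R=Ro.from_rotvec(s['tcp_rot']);M=R.as_matrix();print(p,M.round(3))
u=M[:2,0]/np.hypot(*M[:2,0]);ring=np.array([.4742,-.1837])
g=ring-u*.0652
w=[*g,.0438];print(d(p,w,R),'push unit',d(np.zeros(3),[u[0]*.01,u[1]*.01,0],R), 'final',ring-u*.0237)
```

```text
[ 0.40408066 -0.16415579  0.11986926] [[ 0.944 -0.292  0.151]
 [-0.289 -0.956 -0.046]
 [ 0.158  0.    -0.988]]
[-0.0045 -0.0018  0.0763] push unit [ 0.0099 -0.      0.0016] final [ 0.45153512 -0.1767723 ]
```

Call:
{"name": "jog_arm", "arguments": {
  "turn": [
    [0, 0, 0],
    [0, 0, 0],
    [0, 0, 0],
    [0, 0, 0],
    [0, 0, 0],
    [0, 0, 0],
    [0, 0, 0],
    [0, 0, 0],
    [0, 0, 0],
    [0, 0, 0]
  ],
  "delta_pos": [
    [-0.0006, -0.0002, 0.0095],
    [-0.0006, -0.0002, 0.0095],
    [-0.0006, -0.0002, 0.0095],
    [-0.0006, -0.0002, 0.0095],
    [-0.0006, -0.0002, 0.0095],
    [-0.0006, -0.0002, 0.0095],
    [-0.0006, -0.0002, 0.0095],
    [-0.0006, -0.0002, 0.0095],
    [0, 0, 0],
    [0, 0, 0]
  ],
  "gripper": [0.012, 0.012, 0.012, 0.012, 0.012, 0.012, 0.012, 0.012, 0.012, 0.012]
}}

```text
time: 3.4
tool_pos: [0.4125, -0.1635, 0.0432]
tcp_rot: [3.076, -0.456, 0.243]
wrist_force: [0.3, -0.7, 1.0]
width: 0.141
grip_force: 0.0
```

Run:
```python
from plan import *
P=[]
s=read_state();p=s['tool_pos'];R=Ro.from_rotvec(s['tcp_rot']);M=R.as_matrix();print(p)
u=M[:2,0]/np.hypot(*M[:2,0]);ring=np.array([.4742,-.1837]);r=ring-p[:2]
print('along',r@u,'lat',r[0]*-u[1]+r[1]*u[0], d(p,[*(ring-u*.0237),.0438],R))
b=shot('side');cv2.imwrite('pics/c2.png',cv2.resize(b[110:190,255:355],None,fx=7,fy=7,interpolation=cv2.INTER_CUBIC))
```

```text
[ 0.41245585 -0.16350246  0.04320534]
along 0.06494788132946479 lat -0.0014328159116934157 [0.0408 0.0014 0.0059]
```

View pics/c2.png

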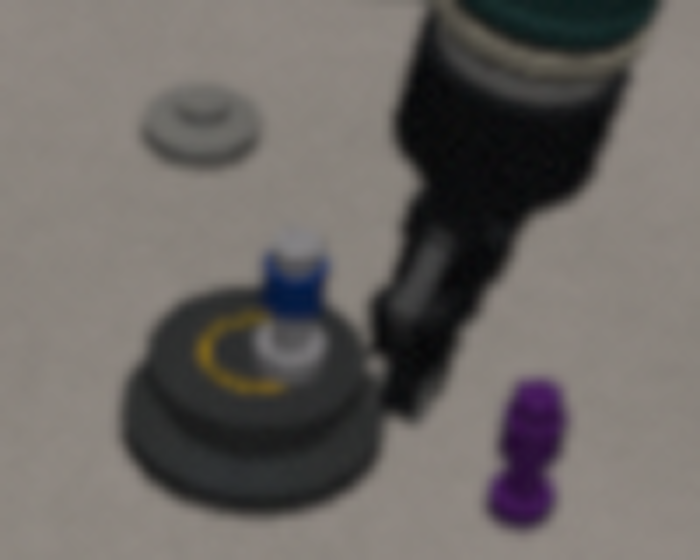

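The tips are beside the stand and level with the foot. The knuckle at crop (385,315) sits slightly proud, so I'll lean back a bit more, fix the sideways offset and close in slowly.

Call:
{"name": "jog_arm", "arguments": {
  "turn": [
    [0, 0.1, 0],
    [0, 0, 0],
    [0, 0, 0],
    [0, 0, 0],
    [0, 0, 0]
  ],
  "delta_pos": [
    [0, 0.0014, -0.0014],
    [0, 0, 0],
    [0, 0, 0],
    [0, 0, 0],
    [0, 0, 0]
  ],
  "gripper": [0.012, 0.012, 0.012, 0.012, 0.012]
}}

```text
time: 3.87
tool_pos: [0.4139, -0.1659, 0.0468]
tcp_rot: [3.044, -0.451, 0.4]
wrist_force: [0.5, -0.7, 0.2]
width: 0.145
grip_force: 0.0
```

```bash
cat > st.py <<'E'
from plan import *
s=read_state();p=s['tool_pos'];R=Ro.from_rotvec(s['tcp_rot']);M=R.as_matrix();print(s['time'],p,s['wrist_force'])
u=M[:2,0]/np.hypot(*M[:2,0]);ring=np.array([.4742,-.1837]);r=ring-p[:2]
print('along',r@u,'lat',r[0]*-u[1]+r[1]*u[0], 'z->.0448 & final',d(p,[*(ring-u*.0237),.0446],R),'per10mm',d(np.zeros(3),[u[0]*.01,u[1]*.01,0],R))
E
python3 st.py
```

```text
3.8667 [ 0.41390269 -0.16588531  0.04683515] [ 0.50828529 -0.74285888  0.23807498]
along 0.06287242632483808 lat 0.00043171604955722503 z->.0448 & final [ 0.0373 -0.0004  0.0123] per10mm [ 0.0097 -0.      0.0026]
```

Call:
{"name": "jog_arm", "arguments": {
  "turn": [
    [0, 0, 0],
    [0, 0, 0],
    [0, 0, 0],
    [0, 0, 0],
    [0, 0, 0],
    [0, 0, 0],
    [0, 0, 0],
    [0, 0, 0],
    [0, 0, 0],
    [0, 0, 0],
    [0, 0, 0]
  ],
  "delta_pos": [
    [0.0019, 0, 0.0007],
    [0.0019, 0, 0.0007],
    [0.0019, 0, 0.0007],
    [0.0019, 0, 0.0007],
    [0.0019, 0, 0.0007],
    [0.0019, 0, 0.0007],
    [0.0019, 0, 0.0007],
    [0.0019, 0, 0.0007],
    [0.0019, 0, 0.0007],
    [0, 0, 0],
    [0, 0, 0]
  ],
  "gripper": [0.012, 0.012, 0.012, 0.012, 0.012, 0.012, 0.012, 0.012, 0.012, 0.012, 0.012]
}}

```text
time: 4.78
tool_pos: [0.4299, -0.1704, 0.0439]
tcp_rot: [3.045, -0.451, 0.398]
wrist_force: [0.2, 0.5, 1.0]
width: 0.144
grip_force: 0.0
```

```bash
python3 st.py
python3 - <<'E'
from h import *
b=shot('side');cv2.imwrite('pics/c3.png',cv2.resize(b[120:180,260:335],None,fx=9,fy=9,interpolation=cv2.INTER_CUBIC))
E
```

```text
4.7833 [ 0.42990708 -0.17042634  0.04385886] [0.16894314 0.45478114 1.00300654]
along 0.04623887362065274 lat 0.00013892976221628085 z->.0448 & final [ 0.022  -0.0001  0.0051] per10mm [0.0097 0.     0.0026]
```

View pics/c3.png

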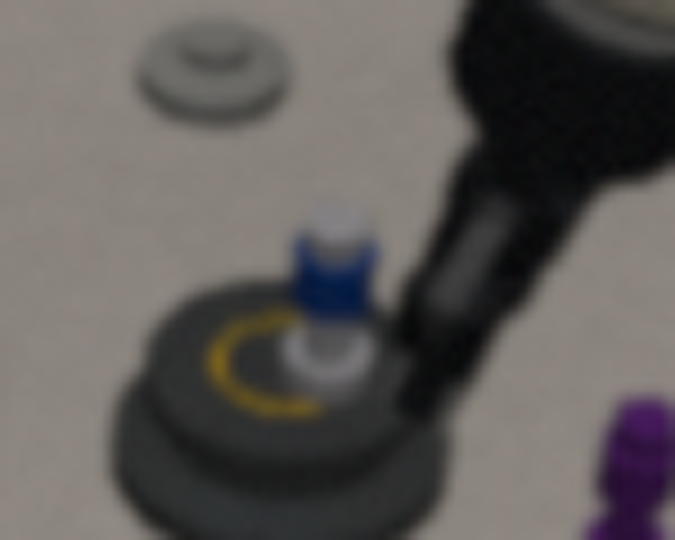

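The tips are a few mm short of the foot, whose right edge is at crop (375,355), with no contact yet. I'll push slowly along the line through the ring's centre and stop about 3 mm short.

Call:
{"name": "jog_arm", "arguments": {
  "turn": [
    [0, 0, 0],
    [0, 0, 0],
    [0, 0, 0],
    [0, 0, 0],
    [0, 0, 0],
    [0, 0, 0],
    [0, 0, 0],
    [0, 0, 0],
    [0, 0, 0],
    [0, 0, 0],
    [0, 0, 0],
    [0, 0, 0],
    [0, 0, 0],
    [0, 0, 0],
    [0, 0, 0],
    [0, 0, 0],
    [0, 0, 0],
    [0, 0, 0],
    [0, 0, 0],
    [0, 0, 0]
  ],
  "delta_pos": [
    [0.001, 0, 0.0002],
    [0.001, 0, 0.0002],
    [0.001, 0, 0.0002],
    [0.001, 0, 0.0002],
    [0.001, 0, 0.0002],
    [0.001, 0, 0.0002],
    [0.001, 0, 0.0002],
    [0.001, 0, 0.0002],
    [0.001, 0, 0.0002],
    [0.0009, 0, 0.0002],
    [0.0009, 0, 0.0002],
    [0.0009, 0, 0.0002],
    [0.0009, 0, 0.0002],
    [0.0009, 0, 0.0002],
    [0.0009, 0, 0.0002],
    [0.0009, 0, 0.0002],
    [0.0009, 0, 0.0002],
    [0.0009, 0, 0.0002],
    [0, 0, 0],
    [0, 0, 0]
  ],
  "gripper": [0.012, 0.012, 0.012, 0.012, 0.012, 0.012, 0.012, 0.012, 0.012, 0.012, 0.012, 0.012, 0.012, 0.012, 0.012, 0.012, 0.012, 0.012, 0.012, 0.012]
}}

```text
time: 6.5
tool_pos: [0.4467, -0.1755, 0.0448]
tcp_rot: [3.045, -0.451, 0.398]
wrist_force: [-0.3, -0.3, 0.0]
width: 0.139
grip_force: 0.3
```

```bash
python3 st.py
python3 - <<'E'
from loc import *
b=shot('side','s4.png');a=shot('top','t4.png')
print('ring',ring('side',b,SB))
print(proj('side',[.4742,-.1837,.102]),blobs(b,(95,60,60),(128,255,255),SB,3)[0])
c=np.zeros((560,800,3),np.uint8);c[:540,:400]=cv2.resize(b[125:179,265:305],(400,540),interpolation=cv2.INTER_CUBIC);c[:500,400:]=cv2.resize(a[200:250,298:338],(400,500),interpolation=cv2.INTER_CUBIC)
cv2.imwrite('pics/c4.png',c)
E
```

```text
6.5 [ 0.4466556  -0.175545    0.04482641] [-0.29672247 -0.28215308  0.01504772]
along 0.028725691556056022 lat 0.0001811680877738201 z->.0448 & final [ 0.0048 -0.0002  0.0015] per10mm [ 0.0097 -0.      0.0026]
ring [ 0.47440309 -0.18356684]
[292.47545268 142.44502776] [(array([294.0625    , 150.02083333]), array([25, 11, 10,  9, 48], dtype=int32))]
```

View pics/c4.png

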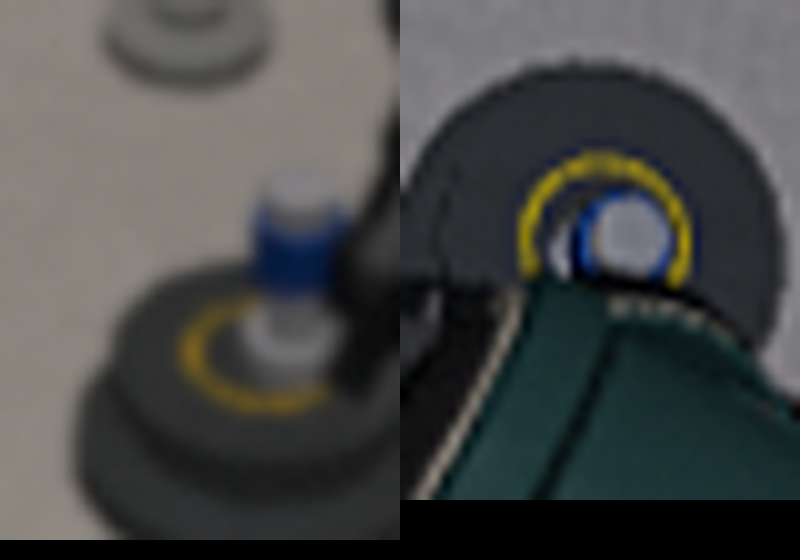

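The side crop shows the booster upright and partly behind the finger. In the top crop its top face is at about (320.5,222.7), so it has moved with the push and is nearly there.

```bash
cat > bt.py <<'E'
from loc import *
def toppos(a):
    x0,y0=308,210;r=a[y0:240,x0:332].astype(float);m=((r.min(2)>85)).astype(np.uint8)
    m=cv2.morphologyEx(m,cv2.MORPH_OPEN,np.ones((3,3),np.uint8))
    n,l,s,c=cv2.connectedComponentsWithStats(m)
    return [(c[i]+[x0,y0],s[i][2:],onz('top',c[i]+[x0,y0],.102)[:2].round(4)) for i in range(1,n)]
def bluepos(b):
    c=max(blobs(b,(95,60,60),(128,255,255),SB,3)[0],key=lambda q:q[1][4]);return c[0],onz('side',c[0],.082)[:2].round(4)
E
python3 - <<'E'
from bt import *
for i in(0,4):
    a=cv2.imread(f'pics/t{i}.png');b=cv2.imread(f'pics/s{i}.png');print(toppos(a),bluepos(b))
E
```

```text
[(array([330.5, 210.5]), array([2, 2, 4], dtype=int32), array([ 0.5017, -0.2074])), (array([319.5, 226. ]), array([ 6,  7, 38], dtype=int32), array([ 0.4608, -0.1786]))] (array([296.92156863, 151.25490196]), array([ 0.4594, -0.1732]))
[(array([330.5, 210.5]), array([2, 2, 4], dtype=int32), array([ 0.5017, -0.2074])), (array([320.5, 223. ]), array([ 6,  7, 38], dtype=int32), array([ 0.4686, -0.1812]))] (array([294.0625    , 150.02083333]), array([ 0.4678, -0.1771]))
```

Call:
{"name": "jog_arm", "arguments": {
  "turn": [
    [0, 0, 0],
    [0, 0, 0],
    [0, 0, 0],
    [0, 0, 0],
    [0, 0, 0],
    [0, 0, 0],
    [0, 0, 0],
    [0, 0, 0],
    [0, 0, 0],
    [0, 0, 0],
    [0, 0, 0],
    [0, 0, 0],
    [0, 0, 0],
    [0, 0, 0],
    [0, 0, 0],
    [0, 0, 0]
  ],
  "delta_pos": [
    [0.0006, 0, 0.0002],
    [0.0006, 0, 0.0002],
    [0.0006, 0, 0.0002],
    [0.0006, 0, 0.0002],
    [0.0006, 0, 0.0002],
    [0.0006, 0, 0.0002],
    [0.0006, 0, 0.0002],
    [0.0006, 0, 0.0002],
    [0, 0, 0],
    [0, 0, 0],
    [-0.001, 0, -0.0003],
    [-0.003, 0, -0.001],
    [-0.006, 0, -0.002],
    [-0.008, 0, -0.003],
    [-0.008, 0, -0.003],
    [-0.008, 0, -0.003]
  ],
  "gripper": [0.012, 0.012, 0.012, 0.012, 0.012, 0.012, 0.012, 0.012, 0.012, 0.012, 0.012, 0.012, 0.012, 0.012, 0.012, 0.012]
}}

```text
time: 7.93
tool_pos: [0.4157, -0.1661, 0.0475]
tcp_rot: [3.045, -0.451, 0.397]
wrist_force: [-0.3, 0.3, -0.2]
width: 0.142
grip_force: 0.0
```

```bash
python3 st.py
python3 - <<'E'
from bt import *
b=shot('side','s5.png');a=shot('top','t5.png')
print(toppos(a),bluepos(b),ring('side',b,SB),ring('top',a,TB))
c=np.zeros((560,800,3),np.uint8);c[:540,:400]=cv2.resize(b[125:179,265:305],(400,540),interpolation=cv2.INTER_CUBIC);c[:500,400:]=cv2.resize(a[200:250,298:338],(400,500),interpolation=cv2.INTER_CUBIC)
cv2.imwrite('pics/c5.png',c)
E
```

```text
7.9333 [ 0.41570593 -0.16607271  0.04753191] [-0.29772989  0.28986259 -0.23133439]
along 0.06109229180561647 lat 9.657488763151548e-05 z->.0448 & final [ 0.0354 -0.0001  0.0124] per10mm [0.0097 0.     0.0026]
[(array([330.5, 210.5]), array([2, 2, 4], dtype=int32), array([ 0.5017, -0.2074])), (array([321.06666667, 221.55555556]), array([ 7,  8, 45], dtype=int32), array([ 0.4724, -0.1827]))] (array([292.76666667, 149.93333333]), array([ 0.4713, -0.1768])) [ 0.4739976  -0.18379615] [ 0.47468452 -0.18395783]
```

View pics/c5.png

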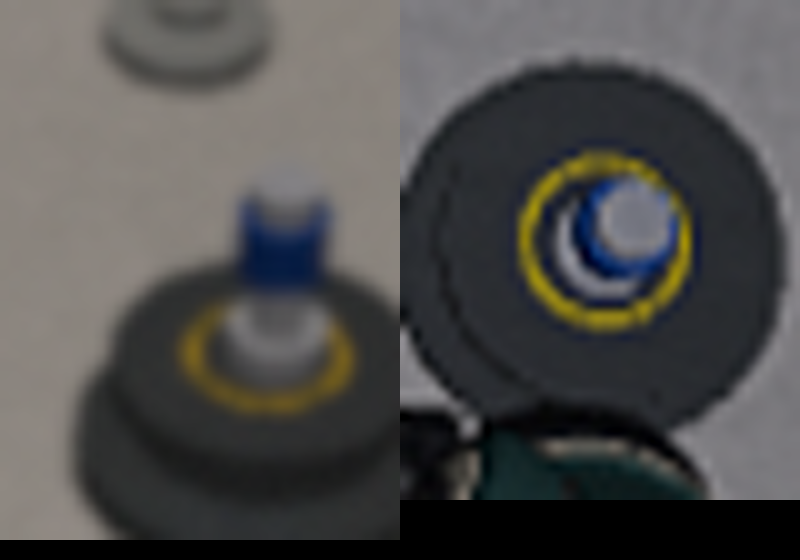

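The booster stands upright with its foot fully inside the yellow ring and dark margin showing all round. It is about 2 mm off-centre and the fingers are clear. Next I rise, straighten the tool and shut the fingers for the button.

Call:
{"name": "jog_arm", "arguments": {
  "turn": [
    [0, 0, 0],
    [0, 0, 0],
    [0, 0, 0],
    [0, 0, 0],
    [0, 0, 0],
    [0, 0, 0],
    [0, -0.086, 0],
    [0, -0.086, 0],
    [0, -0.086, 0],
    [0, 0, 0],
    [0, 0, 0]
  ],
  "delta_pos": [
    [0, 0, -0.005],
    [0, 0, -0.015],
    [0, 0, -0.03],
    [0, 0, -0.035],
    [0, 0, -0.035],
    [0, 0, -0.025],
    [0, 0, 0],
    [0, 0, 0],
    [0, 0, 0],
    [0, 0, 0],
    [0, 0, 0]
  ],
  "gripper": [0.012, 0.012, 0.012, 0.012, 0.012, 0, 0, 0, 0, 0, 0]
}}

```text
time: 8.95
tool_pos: [0.3822, -0.156, 0.1879]
tcp_rot: [3.107, -0.46, 0.005]
wrist_force: [0.2, 0.0, -0.4]
width: -0.001
grip_force: 0.0
```

Run:
```python
from plan import *
s=read_state();p=s['tool_pos'];R=Ro.from_rotvec(s['tcp_rot']);print(s['time'],p,R.as_matrix()[:,2],s['q'])
print(d(p,[.4947,.2063,.13],R))
from bt import *
b=shot('side','s6.png');a=shot('top');print(toppos(a),bluepos(b))
```

```text
8.95 [ 0.38218986 -0.15596505  0.18789064] [ 2.83333438e-03 -7.08122787e-04 -9.99995735e-01] [-4.48310649e-01 -2.21482189e-01  2.18064785e+00  6.38163631e-04
  1.17956678e+00  1.41593704e+00]
[ 0.0027 -0.3793  0.058 ]
[] (array([292.7962963 , 149.81481481]), array([ 0.4713, -0.1774]))
```

Call:
{"name": "jog_arm", "arguments": {
  "turn": [
    [0, 0, 0],
    [0, 0, 0],
    [0, 0, 0],
    [0, 0, 0],
    [0, 0, 0],
    [0, 0, 0],
    [0, 0, 0],
    [0, 0, 0],
    [0, 0, 0],
    [0, 0, 0],
    [0, 0, 0],
    [0, 0, 0],
    [0, 0, 0],
    [0, 0, 0],
    [0, 0, 0]
  ],
  "delta_pos": [
    [0.0002, -0.0316, 0.0],
    [0.0002, -0.0316, 0.005],
    [0.0002, -0.0316, 0.005],
    [0.0002, -0.0316, 0.005],
    [0.0002, -0.0316, 0.005],
    [0.0002, -0.0316, 0.005],
    [0.0002, -0.0316, 0.005],
    [0.0002, -0.0316, 0.005],
    [0.0002, -0.0316, 0.005],
    [0.0002, -0.0316, 0.006],
    [0.0002, -0.0316, 0.006],
    [0.0002, -0.0316, 0.006],
    [0, 0, 0],
    [0, 0, 0],
    [0, 0, 0]
  ],
  "gripper": [0, 0, 0, 0, 0, 0, 0, 0, 0, 0, 0, 0, 0, 0, 0]
}}

```text
time: 10.3
tool_pos: [0.4925, 0.2058, 0.1296]
tcp_rot: [3.107, -0.46, 0.003]
wrist_force: [-0.6, -0.8, 0.3]
width: -0.004
grip_force: 0.0
```

Run:
```python
from plan import *
s=read_state();p=s['tool_pos'];R=Ro.from_rotvec(s['tcp_rot']);print(s['time'],p,s['q'],s['wrist_force'])
print(d(p,[.4947,.2063,.078],R))
from bt import *
b=shot('side','s7.png');a=shot('top','t7.png');print(toppos(a),bluepos(b),ring('top',a,TB))
```

```text
10.3 [0.49254778 0.20578349 0.12963554] [ 3.50082621e-01  8.49373429e-02  2.01008453e+00 -1.76248313e-03
  1.04556562e+00  2.21542438e+00] [-0.62437895 -0.77970156  0.32111507]
[ 0.0018 -0.0011  0.0516]
[(array([330.5, 210.5]), array([2, 2, 4], dtype=int32), array([ 0.5017, -0.2074])), (array([321.06666667, 221.55555556]), array([ 7,  8, 45], dtype=int32), array([ 0.4724, -0.1827]))] (array([292.58064516, 150.09677419]), array([ 0.4717, -0.176 ])) [ 0.47468452 -0.18395783]
```

Booster unchanged. I'll approach the button and press it.

Call:
{"name": "jog_arm", "arguments": {
  "turn": [
    [0, 0, 0],
    [0, 0, 0],
    [0, 0, 0],
    [0, 0, 0],
    [0, 0, 0],
    [0, 0, 0],
    [0, 0, 0],
    [0, 0, 0],
    [0, 0, 0],
    [0, 0, 0],
    [0, 0, 0],
    [0, 0, 0],
    [0, 0, 0]
  ],
  "delta_pos": [
    [0.0018, -0.0011, 0.02],
    [0, 0, 0.02],
    [0, 0, 0.01],
    [0, 0, 0.002],
    [0, 0, 0.002],
    [0, 0, 0.002],
    [0, 0, 0.002],
    [0, 0, 0.002],
    [0, 0, 0.0015],
    [0, 0, 0.001],
    [0, 0, 0.001],
    [0, 0, 0],
    [0, 0, 0]
  ],
  "gripper": [0, 0, 0, 0, 0, 0, 0, 0, 0, 0, 0, 0, 0]
}}

```text
time: 11.48
tool_pos: [0.4967, 0.2071, 0.0669]
tcp_rot: [-3.107, 0.46, -0.006]
wrist_force: [1.7, -0.5, 3.4]
width: -0.004
grip_force: 1.7
```

Call:
{"name": "jog_arm", "arguments": {
  "turn": [
    [0, 0, 0],
    [0, 0, 0],
    [0, 0, 0],
    [0, 0, 0]
  ],
  "delta_pos": [
    [0, 0, 0.0008],
    [0, 0, 0.0008],
    [0, 0, 0],
    [0, 0, 0]
  ],
  "gripper": [0, 0, 0, 0]
}}

```text
time: 11.82
tool_pos: [0.4967, 0.2072, 0.066]
tcp_rot: [-3.107, 0.46, -0.006]
wrist_force: [0.2, -2.3, 9.2]
width: 0.002
grip_force: 4.5
```

The force rose to 9.2 N at z=0.066, so the button is on its stop, fully down. Now I move clear.

Call:
{"name": "jog_arm", "arguments": {
  "turn": [
    [0, 0, 0],
    [0, 0, 0],
    [0, 0, 0],
    [0, 0, 0],
    [0, 0, 0],
    [0, 0, 0],
    [0, 0, 0],
    [0, 0, 0],
    [0, 0, 0]
  ],
  "delta_pos": [
    [0, 0, -0.005],
    [0, 0, -0.015],
    [0, 0, -0.03],
    [0, 0, -0.03],
    [0, 0, -0.03],
    [0, 0, -0.01],
    [0, 0, 0],
    [0, 0, 0],
    [0, 0, 0]
  ],
  "gripper": [0, 0, 0, 0, 0, 0, 0, 0, 0]
}}

```text
time: 12.57
tool_pos: [0.4938, 0.2065, 0.1822]
tcp_rot: [3.106, -0.46, -0.003]
wrist_force: [-0.3, -0.6, -0.7]
width: -0.004
grip_force: 0.0
```

Run:
```python
from bt import *
s=read_state();print(s['tool_pos'],s['wrist_force'])
b=shot('side','s8.png');a=shot('top','t8.png');print(toppos(a),bluepos(b))
c,_=blobs(b,(40,100,60),(85,255,255),(200,230,290,310),40);print('button',[q[0] for q in c])
print(ticket.finish_job())
```

```text
[0.49382866 0.20652094 0.18223191] [-0.30401627 -0.60681244 -0.70076648]
[(array([330.5, 210.5]), array([2, 2, 4], dtype=int32), array([ 0.5017, -0.2074])), (array([321.06666667, 221.55555556]), array([ 7,  8, 45], dtype=int32), array([ 0.4724, -0.1827]))] (array([292.7       , 150.01666667]), array([ 0.4714, -0.1764]))
button [array([255.55882353, 266.53529412]), array([231.74576271, 271.11864407])]
the job is handed in; nothing more can be done
None
```

The booster stands upright inside the yellow ring, about 2 mm off-centre by the camera; I then pressed the green button on the right-hand control box down to its stop, moved the arm clear and handed the job in at about 13 s (no verdict was returned).

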